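# Put the carton knife away and wedge the knife box shut

## Task

Put the carton knife away: lay it in the well of the wooden knife box on the bench. Then lay the loose lid, narrow end first, on the box's ledges in the wide end of the ways, let go of it while it still lies loose, and push it along under the dovetailed cheeks until it wedges tight, finishing with a firm, steady push. Leave everything else on the bench where it stands.

Things in the scene. Friction and masses are not known exactly. Their poses are not given: they have to be found in the camera images.
- knife_box: Brown hardwood box, 220 long (its x) x 184 wide (y) x 62 high, screwed to the bench by a steel strip 22 wide, 6 high, along each long side; it does not move. Origin: centre of its underside. A rectangular well is sunk in its top, with flat ledges around it 48 above the bench; on the ledges along both long sides stand dovetailed cheeks (the ways), tops at 62. The lid slides between them towards +x.
- box_well (a point): Centre of the well's floor: box x = -6, y = 0, 10 above the bench. The well is 164 long (box x) and 84 wide (box y), 38 deep below the ledges.
- box_mouth (a point): Middle of the open wide end of the ways, at ledge height: box x = -110, z = 48. Here the cheeks stand 154 apart at ledge height; they converge 1 in 7 each side to 91 apart at x = +110. They lean in over the ledges by 4 mm at the lid's thickness. Both ends are open.
- box_home (a point): Where the lid's origin comes when the lid first binds on both cheeks: box x = -14, y = 0, z = 48, axes parallel to the box's. It hardly moves past this (0.5 mm at 20 N). Until then it slides at under 3 N and lines itself up. A steady push of 8 N or more leaves it locked by friction; a light tap may leave it loose. Wedged, the wide end stands 6 inside the mouth.
- lid: Loose tapered lid of pale wood, 0.24 kg, 190 long, 12 thick, dovetailed (sloping) long sides, lying right way up. Origin: on its underside below its grip bar and centre of mass; x points to its narrow end. Set straight down 80 mm short of home (origin at box x = -94) it has 7 mm side play and lies level; with its origin outside the mouth it tips off; under about 35 mm short it cannot be set down.
- lid_bar (a point): Middle of the top of the wooden grip bar that stands across the lid: 16 thick (lid x), 84 long (lid y), 22 high, from 12 to 34 above the lid's underside, at lid x = 0.
- lid_front (a point): Middle of the lid's narrow end face (lid x = +100), 6 above its underside; 98 wide at the underside, 90 at the top.
- lid_tail (a point): Middle of the lid's wide end face (lid x = -90), 6 above its underside; 152 wide at the underside, 144 at the top.
- knife: Carton knife with its blade drawn in, 144 long (its x, from -70 to +74), about 0.14 kg: a grey ribbed handle 28 wide and 22 high over x -70 to +28, then a narrower metal nose, 22 wide and 14 high. It lies flat; origin on its underside near mid-length. Balance point at x = -9.
- stapler: Bystander: black and steel hand stapler, 150 long (its x), 36 wide, 66 high. It may lie where the knife lay in another run. Origin: centre of its underside.
- tape_roll: Bystander: roll of brown packing tape lying flat, 104 across, 48 high. Origin: centre of its underside.
- jam_jar: Bystander: jam jar, 64 across, 78 high. Origin: centre of its underside.
- marker: Bystander: marker pen, 137 long, 20 thick, lying. Origin: on its underside near mid-length.
- mug: Bystander: white mug, 84 across, 92 high. Origin: centre of its underside.
There are look-alikes about, which are no part of the job. Leave any purple look-alike of the knife alone.

How it is judged:
On the way, in this order (a step that is already met when the one before it is completed fails the run):
1. the knife lies let go inside the well of the knife box (x of knife in the frame of knife_box between -0.03 and 0.02 m and y of knife in the frame of knife_box between -0.03 and 0.03 m and z of knife in the frame of knife_box between 0 and 0.036 m and contact force between knife and knife_box above 0.2 N and contact force between the fingers and knife below 0.1 N), for 0.2 s.
2. the lid lies level on the ledges in the wide end of the ways, narrow end in, let go, at least 8 mm short of binding (x of lid in the frame of knife_box between -0.112 and -0.022 m and y of lid in the frame of knife_box between -0.02 and 0.02 m and z of lid in the frame of knife_box between 0.045 and 0.052 m and x of lid_front in the frame of knife_box between -0.02 and 0.09 m and y of lid_front in the frame of knife_box between -0.02 and 0.02 m and angle between lid's own z axis and vertical below 0.06 rad and contact force between each of the arm, the fingers and lid below 0.1 N and linear speed of lid below 0.02 m/s), for 0.25 s.
3. the lid is pushed along the ways until it binds between both cheeks (x of lid in the frame of knife_box between -0.0175 and -0.009 m and y of lid in the frame of knife_box between -0.003 and 0.003 m and z of lid in the frame of knife_box between 0.045 and 0.051 m and angle between the x axis of lid and the x axis of knife_box, either way round below 0.03 rad and contact force between lid and knife_box above 5 N), for 0.1 s.
At the end, for the whole second after the job is handed in: The knife lies in the well; the lid lies straight on the ledges where it binds (box x -17.5 to -9 mm, y within 3 mm, turned under 0.03 rad) and stays wedged: contact force between lid and box above 5 N untouched (lying loose it gives about 2.4 N). All at rest and let go (all of step 3 and x of knife in the frame of knife_box between -0.03 and 0.02 m and y of knife in the frame of knife_box between -0.03 and 0.03 m and z of knife in the frame of knife_box between 0 and 0.036 m and contact force between knife and knife_box above 0.2 N and linear speed of lid below 0.01 m/s and linear speed of knife below 0.02 m/s).
It fails at once if a bystander (stapler, tape roll, jam jar, marker or mug) is shifted by more than 30 mm (distance of any of stapler, tape_roll, jam_jar, marker, mug from where it was at the start of the episode above 0.03 m).
It also fails if it takes over 61 s, if anything falls off the work surface, if the arm or the gripper's body presses on something with over 40 N, if the wrist force passes 120 N, or if a joint passes its speed limit or range.

## Robot

A 6-joint arm with a two-finger parallel gripper is mounted at the origin on the work surface. World frame = base frame: x ahead of the robot, y to its left, z up, the work surface at z = 0. Lengths are in m, angles in rad, forces in N, time in s.
With the tool pointing down it reaches from about 0.375 to 0.9 m from the base axis. Payload 3.1 kg.
Tool frame: the origin (TCP) lies midway between the tips of the shut fingers; the grasp point (between the pads) lies 19 mm behind it (manip.hold_point_z is the distance from the TCP to the grasp point, in m); x points along the fingers, y is the direction in which the jaws open and shut, and the axes are right-handed (so a half turn about x gives the same grasp; the last joint's range is limited). The gripper opens to 85 mm and grips with 20 to 120 N. Pads are 22 mm wide; open, the fingers measure 114 mm over their backs; the gripper's body (76 mm by 85 mm) begins 54 mm behind the grasp point. The pads swing forward as they close: fully open they stand 13 mm farther back than shut.
Start: joints at [1.01, 0.527, 1.433, -0, 1.181, -0.178], TCP at [0.233, 0.58, 0.231] pointing down, gripper open.
Joint ranges: [-3.08, 3.08], [-0.75, 2.2], [0.22, 2.44], [-1.43, 4.57], [0, 2.65], [-2.85, 2.85]. Speed limits (rad/s): [2.79, 2.79, 3.14, 3.14, 3.14, 3.14].

## Interface

Orientations are given as a unit quaternion [x, y, z, w].
In Python, from station import manip, snapshot gives the robot as it stands.
- The arm moves only by the shell command python3 -m crank 'ROWS' [FORCE]. ROWS is JSON, a list of rows, each a list of 5 numbers: the finger opening in m, from 0 to 0.0854, then the shift along the tool's x, y, z in m, then the turn about the tool's x in rad. In form: [[grip, tx, ty, tz, yaw], ...]. A call has 1 to 5 rows; each row shifts and turns the commanded pose from where the row before left it, along the tool's axes as they then stand; what a row does not reach is not made up. A row lasts 1/10 s, in which the tool goes at most 50 mm and 8.59 degrees, less where a joint would pass 70% of its speed; a pose out of reach is approached as far as the arm can. A call is refused whole if a number of a shift passes 0.05 or a number of a turn 0.15, either way. A call with a gripper value outside its range is refused whole. The fingers move at their own pace and stop on an object; FORCE is the grip in N (left out, the last holds). Time passes only in rows, so rows that do not move let the fingers close. It gives the time, the measured TCP pose, the force and the opening at its end, in the units of the state.
- manip.sense(): the state, without advancing time (a new reading comes with each control period).
- snapshot(name): name is "side" or "top"; returns a dict with "image" (420x560x3 uint8, blue, green, red), "range_z" (420x560 float32, m along the optical axis (not along the pixel's ray), 0 where there is no reading), "vertical_fov" (degrees; the focal length in pixels is half the picture's height over the tangent of half this angle, whatever the lens; pixels are square), "cx", "cy" (the principal point, pixels), "extrinsics" (4x4, takes a point from world to camera coordinates). Camera axes: x right, y up, looking along -z (the intrinsics and any distortion apply to the point x, -y, -z); pixel columns grow to the right and rows downward; lengths in m; the calibration is good to about 2 mm. A picture is of the moment at which its call begins.
- manip.sign_off(): hands the job in, once; it reports no verdict.
The state is a dict: "t": time; "q": joint angles; "qd": joint speeds; "tau": joint torques, N m; "tcp_pos": TCP position; "tool_rot": TCP orientation; "force": force on the tool from outside, world axes, zero at the start; "ft_torque": the same for the moment, N m; "finger_gap": opening from 0.0 (shut) to 1.0 (fully open).
Only numpy, scipy, OpenCV 4.12 (cv2) and the standard library are available. Lean on these libraries where they do the work, as an engineer would, in place of code of your own. Each camera call takes 0.05 s, during which the arm holds its last target.

## Working session

There is one attempt and no reset: what is moved stays moved. The work goes in short steps, Python scripts to look and compute and a shell command to move; the robot and the scene stay as the last step left them, time stands still between calls to the robot, and variables do not carry over. Pictures are saved under pics/ and viewed, and the job is handed in when it is done.

```bash
ls; mkdir -p pics
python3 - <<'E'
from station import manip, snapshot
import cv2,numpy as np
print(manip.sense())
for n in ("side","top"):
    s=snapshot(n); cv2.imwrite(f"pics/{n}0.png",s["image"]); print(n,s["vertical_fov"],s["cx"],s["cy"],s["extrinsics"].round(4).tolist() if hasattr(s["extrinsics"],'round') else s["extrinsics"],{k for k in s})
E
```

```text
pics
{'t': 0.0, 'q': array([ 1.00950778e+00,  5.28418096e-01,  1.43392732e+00, -6.89001194e-06,
        1.18141769e+00, -1.78510707e-01]), 'qd': array([ 0.00078714, -0.00091305,  0.00223911,  0.00140325,  0.00019947,
       -0.00022328]), 'tau': array([ 7.60213857e-05, -4.42343795e+01, -1.78023022e+01, -1.32908690e-04,
        8.32472026e-03,  1.21169865e-05]), 'tcp_pos': array([0.23302079, 0.57914626, 0.23035521]), 'tool_rot': array([ 0.13379044,  0.69447079, -0.13522301,  0.69392015]), 'force': array([-0.54228014,  0.29678972,  0.28353017]), 'ft_torque': array([-0.01984108,  0.00441286,  0.02395075]), 'finger_gap': 1.0000734195784393}
side 56.27111468759301 278.3799153111666 203.5485622756224 [[0.8744, -0.4849, -0.0204, -0.3903], [0.335, 0.5727, 0.7482, -0.2143], [-0.3511, -0.661, 0.6632, -1.1486], [0.0, 0.0, 0.0, 1.0]] {'vertical_fov', 'image', 'cy', 'cx', 'extrinsics', 'range_z'}
top 51.353010221967814 272.07119622739356 206.26336561889568 [[0.003, -0.9999, -0.0115, 0.0377], [0.9856, 0.001, 0.169, -0.4526], [-0.1689, -0.0118, 0.9856, -1.1447], [0.0, 0.0, 0.0, 1.0]] {'vertical_fov', 'image', 'cy', 'cx', 'extrinsics', 'range_z'}
```

View pics/top0.png

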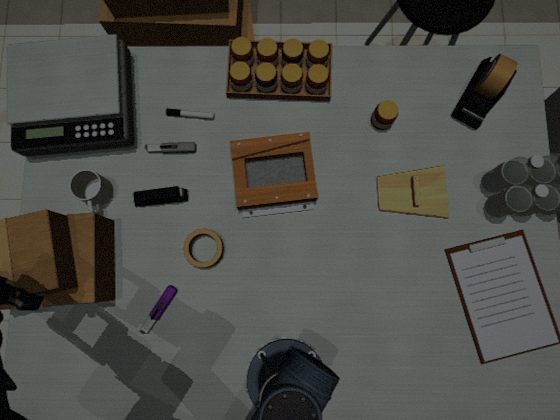

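View pics/side0.png

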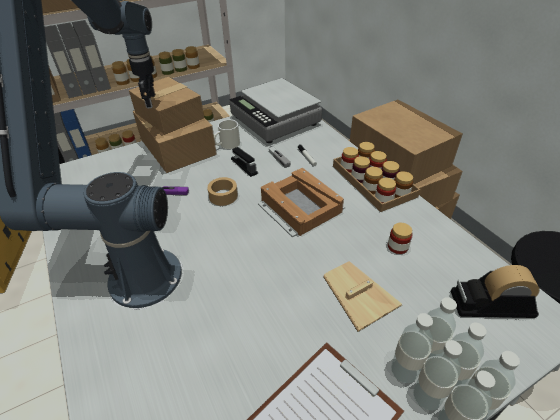

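Run:
```python
import cv2
a=cv2.imread('pics/top0.png')
cv2.imwrite('pics/c1.png',cv2.resize(a[120:230,220:330],None,fx=5,fy=5,interpolation=cv2.INTER_CUBIC))
cv2.imwrite('pics/c2.png',cv2.resize(a[95:215,120:220],None,fx=5,fy=5,interpolation=cv2.INTER_CUBIC))
cv2.imwrite('pics/c3.png',cv2.resize(a[150:230,365:465],None,fx=6,fy=6,interpolation=cv2.INTER_CUBIC))
```

```text
(no output)
```

View pics/c1.png

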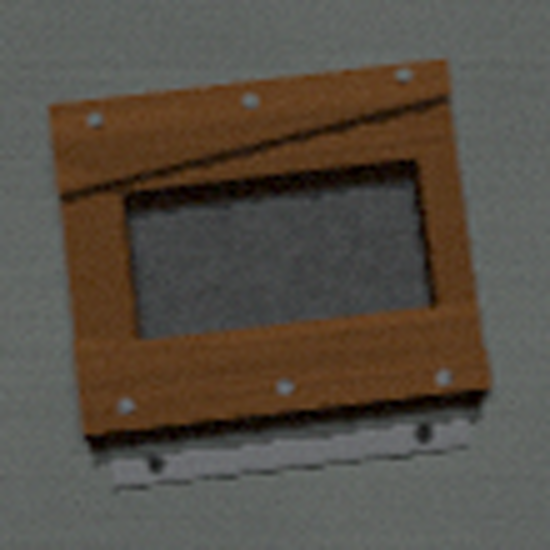

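View pics/c2.png

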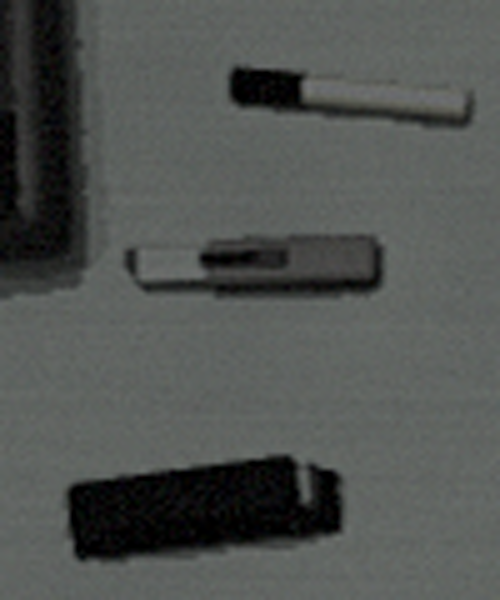

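View pics/c3.png

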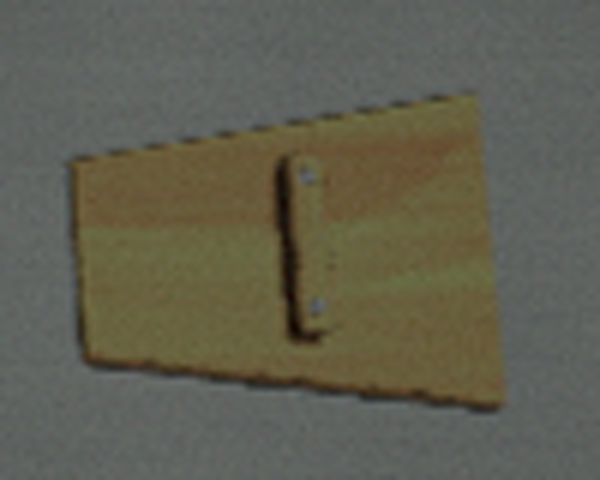

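```bash
cat > h.py <<'E'
import numpy as np,cv2
from station import manip,snapshot
from scipy.spatial.transform import Rotation as R
def cam(s):
    f=s["image"].shape[0]/2/np.tan(np.radians(s["vertical_fov"])/2); return f,s["cx"],s["cy"],np.array(s["extrinsics"])
def ray(s,uv,z):
    f,cx,cy,E=cam(s); uv=np.atleast_2d(uv).astype(float)
    d=np.c_[(uv[:,0]-cx)/f,-(uv[:,1]-cy)/f,-np.ones(len(uv))]@E[:3,:3]
    o=-E[:3,:3].T@E[:3,3]
    return o+d*((z-o[2])/d[:,2])[:,None]
def cloud(s):
    f,cx,cy,E=cam(s); r=s["range_z"]; v,u=np.mgrid[:r.shape[0],:r.shape[1]]
    p=np.stack([(u-cx)/f*r,-(v-cy)/f*r,-r],-1)
    return (p-E[:3,3])@E[:3,:3]
def proj(s,p):
    f,cx,cy,E=cam(s); c=np.atleast_2d(p)@E[:3,:3].T+E[:3,3]
    return np.c_[cx+f*c[:,0]/-c[:,2],cy-f*c[:,1]/-c[:,2]]
def blob(m,x0,y0,x1,y1):
    k=np.zeros(m.shape,np.uint8); k[y0:y1,x0:x1]=m[y0:y1,x0:x1]
    cs,_=cv2.findContours(k,cv2.RETR_EXTERNAL,cv2.CHAIN_APPROX_NONE)
    return max(cs,key=cv2.contourArea)
E
python3 - <<'E'
from h import *
s=snapshot("top"); P=cloud(s); np.set_printoptions(precision=4,suppress=True)
for (u,v) in [(350,150),(350,300),(200,300),(100,170),(220,120),(30,170),(450,130),(520,80),(430,380),(60,320),(271,175),(240,170),(250,200),(300,140),(171,148),(185,148),(430,190),(413,190)]:
    print((u,v),np.median(P[v-1:v+2,u-1:u+2].reshape(-1,3),0))
hsv=cv2.cvtColor(s["image"],cv2.COLOR_BGR2HSV)
for (u,v) in [(271,175),(240,170),(250,200),(172,148),(185,148),(152,148),(430,190),(350,200)]: print((u,v),hsv[v,u])
E
```

```text
(350, 150) [ 0.622  -0.1832  0.0012]
(350, 300) [ 0.2031 -0.1718 -0.0007]
(200, 300) [ 0.2017  0.2337 -0.0005]
(100, 170) [ 0.5637  0.5294 -0.0002]
(220, 120) [0.7124 0.1907 0.0014]
(30, 170) [0.5637 0.7316 0.0001]
(450, 130) [ 0.682  -0.473  -0.0021]
(520, 80) [ 0.8343 -0.6846  0.0006]
(430, 380) [-0.0008 -0.3737 -0.001 ]
(60, 320) [0.1479 0.61   0.0006]
(271, 175) [0.5466 0.0423 0.0092]
(240, 170) [0.5511 0.1262 0.0485]
(250, 200) [0.4656 0.0973 0.0612]
(300, 140) [ 0.6331 -0.0372  0.0618]
(171, 148) [0.622  0.3238 0.0224]
(185, 148) [0.6215 0.2846 0.0212]
(430, 190) [ 0.5038 -0.4001  0.0118]
(413, 190) [ 0.5002 -0.3489  0.0262]
(271, 175) [105   7  73]
(240, 170) [ 15 168  91]
(250, 200) [ 14 171  85]
(172, 148) [66 33 39]
(185, 148) [75  7 75]
(152, 148) [ 75  15 102]
(430, 190) [ 24 101 106]
(350, 200) [60  5 96]
```

```bash
cat > meas.py <<'E'
from h import *
np.set_printoptions(precision=4,suppress=True)
def quad(c):
    for e in np.linspace(0.01,0.1,40):
        q=cv2.approxPolyDP(c,e*cv2.arcLength(c,True),True)
        if len(q)==4: break
    q=q[:,0].astype(float); c=c[:,0].astype(float); L=[]
    for i in range(4):   # refit each side by a line
        a,b=q[i],q[(i+1)%4]; t=b-a; n=np.array([-t[1],t[0]])/np.hypot(*t)
        k=(c-a)@t/(t@t); m=(abs((c-a)@n)<2)&(k>.1)&(k<.9)
        L.append(cv2.fitLine(c[m].astype(np.float32),cv2.DIST_HUBER,0,.01,.01).ravel())
    out=[]
    for i in range(4):
        l,p=L[i],L[i-1]; A=np.array([[p[0],-l[0]],[p[1],-l[1]]]); x=np.linalg.solve(A,l[2:]-p[2:]); out.append(p[2:]+x[0]*p[:2])
    return np.array(out)
if __name__=="__main__":
  for name in ("top","side"):
    s=snapshot(name); im=s["image"]; h=cv2.cvtColor(im,cv2.COLOR_BGR2HSV); P=cloud(s)
    Z=P[...,2]
    # expected regions by world position
    lidm=((h[...,0]>12)&(h[...,0]<34)&(h[...,1]>55)&(abs(P[...,0]-.5)<.14)&(abs(P[...,1]+.37)<.17)&(Z<.06)).astype(np.uint8)
    c=blob(lidm,0,0,560,420); q=quad(c); print(name,"lid px",q.tolist()); w=ray(s,q,.012 if name=="top" else .012); print(w[:,:2], np.linalg.norm(w-np.roll(w,-1,0),axis=1))
    bm=((h[...,0]<24)&(h[...,1]>100)&(abs(P[...,0]-.55)<.15)&(abs(P[...,1]-.04)<.17)).astype(np.uint8)
    c=blob(bm,0,0,560,420); q=quad(c); print(name,"box px",q.tolist()); w=ray(s,q,.062); print(w[:,:2],np.linalg.norm(w-np.roll(w,-1,0),axis=1))
    # knife by height
    km=((Z>.008)&(Z<.03)&(abs(P[...,0]-.622)<.04)&(abs(P[...,1]-.315)<.12)).astype(np.uint8)
    c=blob(km,0,0,560,420); pts=P[cv2.drawContours(np.zeros_like(km),[c],-1,1,-1)>0]
    r=cv2.minAreaRect((pts[:,:2]*1000).astype(np.float32)); print(name,"knife",r)
    hm=pts[pts[:,2]>.018]; r=cv2.minAreaRect((hm[:,:2]*1000).astype(np.float32)); print("handle",r)
    bar=P[(Z>.029)&(Z<.045)&(abs(P[...,0]-.5)<.1)&(abs(P[...,1]+.36)<.1)]; print("bar",len(bar),cv2.minAreaRect((bar[:,:2]*1000).astype(np.float32)),bar.mean(0))
    well=P[(Z<.02)&(abs(P[...,0]-.55)<.07)&(abs(P[...,1]-.04)<.1)]; print("well",len(well),cv2.minAreaRect((well[:,:2]*1000).astype(np.float32)))
E
python3 meas.py
```

```text
top lid px [[443.4231262207031, 165.37330627441406], [376.5536804199219, 176.6522979736328], [378.5694274902344, 209.49481201171875], [448.7652587890625, 217.25650024414062]]
[[ 0.5739 -0.4411]
 [ 0.5414 -0.253 ]
 [ 0.4484 -0.255 ]
 [ 0.427  -0.4465]] [0.191  0.0931 0.1926 0.147 ]
top box px [[307.7685546875, 131.9942626953125], [230.24481201171875, 140.92269897460938], [237.0440673828125, 208.52488708496094], [316.9538269042969, 199.12606811523438]]
[[ 0.6545 -0.0586]
 [ 0.6293  0.153 ]
 [ 0.4423  0.1314]
 [ 0.4679 -0.081 ]] [0.2131 0.1882 0.2139 0.1879]
top knife ((478.25921630859375, 174.4658966064453), (530.403564453125, 110.18282318115234), 45.31793212890625)
handle ((478.079345703125, 174.02008056640625), (530.3550415039062, 106.45967102050781), 44.87526321411133)
bar 175 ((497.7763977050781, -355.8882141113281), (81.65203857421875, 17.156461715698242), 0.20405346155166626) [ 0.4971 -0.3553  0.0334]
well 1598 ((557.4619750976562, 29.540973663330078), (77.63232421875, 164.69912719726562), 7.094283580780029)
side lid px [[348.6067199707031, 261.40191650390625], [322.4446716308594
[... 260 characters left out ...]
], [253.3980255126953, 190.13795471191406], [300.0533752441406, 234.26527404785156], [350.5254211425781, 205.9611053466797]]
[[ 0.6296  0.1513]
 [ 0.4208  0.1268]
 [ 0.4497 -0.1309]
 [ 0.6565 -0.1045]] [0.2103 0.2594 0.2085 0.2573]
side knife ((352.98291015625, -229.72100830078125), (1373.2213134765625, 79.81573486328125), 63.3936882019043)
handle ((349.8297424316406, -231.63702392578125), (1366.9805908203125, 75.71552276611328), 63.386234283447266)
bar 161 ((501.3518981933594, -357.08746337890625), (85.41756439208984, 17.545421600341797), 1.134203553199768) [ 0.5006 -0.3574  0.0331]
well 499 ((566.9596557617188, 47.86375045776367), (64.44892883300781, 140.61305236816406), 8.752303123474121)
```

Run:
```python
from meas import *
for name in ("top","side"):
    s=snapshot(name); h=cv2.cvtColor(s["image"],cv2.COLOR_BGR2HSV); P=cloud(s); Z=P[...,2]
    R0=(abs(P[...,0]-.622)<.035)&(abs(P[...,1]-.315)<.1)
    for lo,hi in ((.008,.03),(.018,.03),(.008,.017)):
        m=(Z>lo)&(Z<hi)&R0; r=cv2.minAreaRect((P[m][:,:2]*1000).astype(np.float32)); print(name,lo,m.sum(),r)
    # cheek/ledge: top surface fit & well edges
    ins=(abs(P[...,0]-.553)<.13)&(abs(P[...,1]-.036)<.14)
    m=(Z>.055)&(Z<.07)&ins; print("cheeks",cv2.minAreaRect((P[m][:,:2]*1000).astype(np.float32)))
    m=(Z>.04)&(Z<.07)&ins; print("box top",cv2.minAreaRect((P[m][:,:2]*1000).astype(np.float32)))
    Q=P[(Z>.041)&(Z<.055)&ins]; print("ledge",cv2.minAreaRect((Q[:,:2]*1000).astype(np.float32)))
T=R.from_quat(manip.sense()["tool_rot"]).as_matrix(); print(T)
a=snapshot("side")["image"]; cv2.imwrite('pics/c4.png',cv2.resize(a[120:240,210:360],None,fx=5,fy=5,interpolation=cv2.INTER_CUBIC))
```

```text
top 0.008 484 ((626.6741333007812, 327.35675048828125), (29.77806854248047, 144.92776489257812), 1.0193498134613037)
top 0.018 318 ((626.110107421875, 325.3893737792969), (26.7418155670166, 136.62242126464844), 1.7686347961425781)
top 0.008 131 ((626.6741333007812, 327.35675048828125), (29.77806854248047, 144.92776489257812), 1.0193498134613037)
cheeks ((552.5308837890625, 35.27338409423828), (186.3072967529297, 219.62107849121094), 6.7578935623168945)
box top ((552.5597534179688, 35.03948211669922), (186.2137908935547, 220.41197204589844), 6.86900520324707)
ledge ((542.7650146484375, 33.79676818847656), (167.7093048095703, 220.2669677734375), 7.2749481201171875)
side 0.008 171 ((627.3634033203125, 327.23480224609375), (29.941673278808594, 149.60723876953125), 1.5607718229293823)
side 0.018 105 ((627.944580078125, 321.4806213378906), (27.960607528686523, 130.68414306640625), 0.2492671012878418)
side 0.008 52 ((626.0377197265625, 327.03033447265625), (27.269229888916016, 149.66795349121094), 2.717379570007324)
cheeks ((554.383056640625, 35.230140686035156), (188.6522979736328, 225.08056640625), 6.920042514801025)
box top ((554.3933715820312, 35.21183776855469), (188.68130493164062, 225.08119201660156), 6.934474945068359)
ledge ((553.2161865234375, 34.86939239501953), (186.71640014648438, 223.85354614257812), 7.219104766845703)
[[-0.0003  0.3735  0.9276]
 [-0.0004  0.9276 -0.3735]
 [-1.     -0.0005 -0.0001]]
```

View pics/c4.png

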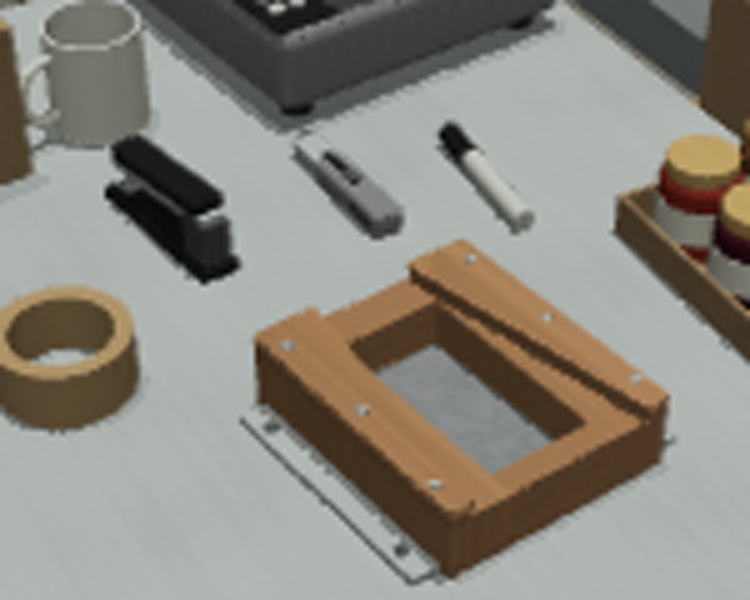

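Run:
```python
from meas import *
s=snapshot("top"); P=cloud(s)
a=P[::8,::8].reshape(-1,3); 
for x0 in np.arange(0.1,.75,.1):
    print(round(x0,2),[ (round(y0,1),round(float(b[:,2].max()),2)) for y0 in np.arange(.1,.8,.1) for b in [a[(abs(a[:,0]-x0-.05)<.05)&(abs(a[:,1]-y0-.05)<.05)]] if len(b)])
```

```text
0.1 [(np.float64(0.1), 0.0), (np.float64(0.2), 0.77), (np.float64(0.3), 0.72), (np.float64(0.4), 0.57), (np.float64(0.5), 0.15), (np.float64(0.6), 0.0), (np.float64(0.7), 0.0)]
0.2 [(np.float64(0.1), 0.01), (np.float64(0.2), 0.05), (np.float64(0.3), 0.02), (np.float64(0.4), 0.55), (np.float64(0.5), 0.38), (np.float64(0.6), 0.24)]
0.3 [(np.float64(0.1), 0.05), (np.float64(0.2), 0.05), (np.float64(0.3), 0.0), (np.float64(0.4), 0.14), (np.float64(0.5), 0.24), (np.float64(0.6), 0.24)]
0.4 [(np.float64(0.1), 0.06), (np.float64(0.2), 0.07), (np.float64(0.3), 0.07), (np.float64(0.4), 0.14), (np.float64(0.5), 0.21), (np.float64(0.6), 0.0), (np.float64(0.7), 0.0)]
0.5 [(np.float64(0.1), 0.06), (np.float64(0.2), 0.0), (np.float64(0.3), 0.01), (np.float64(0.4), 0.07), (np.float64(0.5), 0.08), (np.float64(0.6), 0.06), (np.float64(0.7), 0.07)]
0.6 [(np.float64(0.1), 0.06), (np.float64(0.2), 0.02), (np.float64(0.3), 0.02), (np.float64(0.4), 0.11), (np.float64(0.5), 0.12), (np.float64(0.6), 0.12), (np.float64(0.7), 0.12)]
0.7 [(np.float64(0.1), 0.08), (np.float64(0.2), 0.02), (np.float64(0.3), 0.02), (np.float64(0.4), 0.12), (np.float64(0.5), 0.12), (np.float64(0.6), 0.12), (np.float64(0.7), 0.12)]
```

```bash
python3 -m crank '[[0.06,-0.045,0,0,0],[0.06,-0.045,0,0,0],[0.06,0,-0.009,0.046,0],[0.06,0,-0.010,0.046,0],[0.06,0,-0.010,0.046,0]]' 40; python3 -m crank '[[0.06,0,-0.009,0.046,0],[0.06,0,-0.010,0.046,0],[0.06,0,-0.010,0.046,0],[0.06,0,-0.010,0.046,0],[0.06,0,-0.010,0.046,0]]'
```

```text
t: 0.95
tcp_pos: [0.3514, 0.5007, 0.3221]
tool_rot: [0.134, 0.694, -0.134, 0.695]
force: [-0.2, -0.2, 0.3]
finger_gap: 0.703
t: 1.45
tcp_pos: [0.547, 0.3687, 0.3214]
tool_rot: [0.135, 0.694, -0.134, 0.694]
force: [0.4, 0.1, 0.1]
finger_gap: 0.7
```

```bash
python3 -m crank '[[0.06,0,-0.010,0.046,0],[0.06,0,-0.010,0.046,0],[0.06,0.02,0,0,0.145],[0.06,0.02,0,0,0.145],[0.06,0.02,0,0,0.145]]'; python3 -m crank '[[0.06,0.02,0,0,0.145],[0.06,0.02,0,0,0.145],[0.06,0.02,0,0,0.145],[0.06,0.02,0,0,0.145],[0.06,0,0,0,0.145]]'
```

```text
t: 1.95
tcp_pos: [0.624, 0.3163, 0.2605]
tool_rot: [0.284, 0.648, -0.283, 0.648]
force: [0.8, 0.5, 0.3]
finger_gap: 0.702
t: 2.45
tcp_pos: [0.6212, 0.3162, 0.1774]
tool_rot: [0.492, 0.507, -0.497, 0.504]
force: [0.8, 0.2, -0.3]
finger_gap: 0.703
```

```bash
cat > go.py <<'E'
import sys
from h import *
x,y,z,a=map(float,sys.argv[1:5]); s=manip.sense(); T=R.from_quat(s["tool_rot"]).as_matrix()
d=T.T@(np.array([x,y,z])-s["tcp_pos"]); j=np.degrees(np.arctan2(T[1,1],T[0,1]))
print("t %.2f tcp %s jaw %.1f gap %.1fmm F %s"%(s["t"],s["tcp_pos"].round(4),j,s["finger_gap"]*85.4,s["force"].round(1)))
print("need tool shift mm",(d*1000).round(1),"turn rad %.3f"%np.radians((j-a+180)%360-180), "tilt",T[2].round(3))
E
python3 -m crank '[[0.06,0,0,0,0],[0.06,0,0,0,0]]'; python3 go.py .627 .316 .003 1.3
```

```text
t: 2.65
tcp_pos: [0.6239, 0.3171, 0.1816]
tool_rot: [0.492, 0.508, -0.492, 0.508]
force: [0.2, -0.1, 0.2]
finger_gap: 0.705
t 2.65 tcp [0.6239 0.3171 0.1816] jaw 1.8 gap 60.2mm F [ 0.2 -0.1  0.2]
need tool shift mm [178.6   2.9   1.3] turn rad 0.008 tilt [-1.     0.001 -0.   ]
```

```bash
python3 -m crank '[[0.06,0.04,0.003,0.001,0.008],[0.06,0.04,0,0,0],[0.06,0.04,0,0,0],[0.06,0.02,0,0,0],[0.06,0,0,0,0]]'
python3 - <<'E'
from h import *
for n in("top","side"):
    s=snapshot(n); u,v=proj(s,[.627,.316,.02])[0].astype(int); cv2.imwrite(f'pics/k_{n}.png',cv2.resize(s["image"][v-50:v+50,u-50:u+50],None,fx=5,fy=5))
E
python3 go.py .627 .316 .003 1.3
```

```text
t: 3.15
tcp_pos: [0.6243, 0.3153, 0.038]
tool_rot: [0.492, 0.507, -0.497, 0.504]
force: [-1.0, -0.6, 0.8]
finger_gap: 0.706
t 3.25 tcp [0.6274 0.3164 0.0422] jaw 1.2 gap 60.1mm F [ 0.8  0.5 -0.8]
need tool shift mm [39.2 -0.4  0.4] turn rad -0.001 tilt [-1.     0.001 -0.   ]
```

View pics/k_side.png

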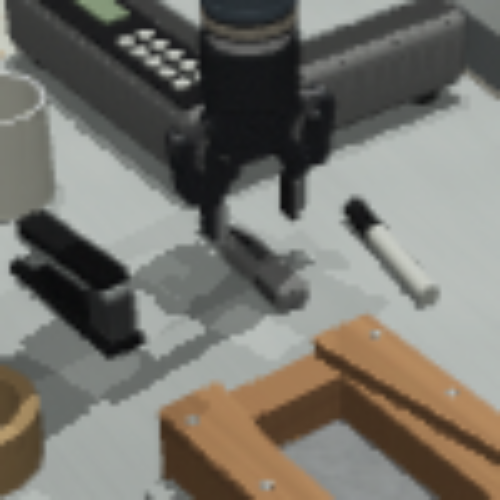

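The fingers straddle the knife's handle (around 255,250 in the crop), clear of marker and stapler. Going down and closing.

```bash
python3 -m crank '[[0.06,0.02,0,0,0],[0.06,0.016,0,0,0],[0.02,0,0,0,0],[0.02,0,0,0,0],[0.02,0,0,0,0]]' 40; python3 -m crank '[[0.02,0,0,0,0],[0.02,0,0,0,0]]'; python3 go.py .627 .316 .003 1.3
```

```text
t: 3.75
tcp_pos: [0.6275, 0.3165, 0.0067]
tool_rot: [0.496, 0.505, -0.494, 0.505]
force: [0.8, -0.6, -1.1]
finger_gap: 0.32
t: 3.95
tcp_pos: [0.6273, 0.3164, 0.0064]
tool_rot: [0.496, 0.505, -0.494, 0.505]
force: [-0.2, -1.2, 2.6]
finger_gap: 0.319
t 3.95 tcp [0.6273 0.3164 0.0064] jaw 1.2 gap 27.2mm F [-0.2 -1.2  2.6]
need tool shift mm [ 3.4 -0.3  0.4] turn rad -0.003 tilt [-1.     0.002 -0.001]
```

```bash
python3 -m crank '[[0.02,-0.03,0,0,0],[0.02,-0.04,0,0,0],[0.02,-0.04,0,0,0],[0.02,-0.03,0,0,0],[0.02,0,0,0,0]]'; python3 go.py .555 .018 .014 6.9
```

```text
t: 4.45
tcp_pos: [0.6299, 0.3173, 0.1512]
tool_rot: [0.498, 0.503, -0.491, 0.507]
force: [0.9, 0.3, -1.2]
finger_gap: 0.316
t 4.45 tcp [0.6299 0.3173 0.1512] jaw 1.2 gap 27.0mm F [ 0.9  0.3 -1.2]
need tool shift mm [135.4 -82.4 298.2] turn rad -0.100 tilt [-1.     0.011 -0.003]
```

```bash
python3 -m crank '[[0.02,0,-0.012,0.043,0],[0.02,0,-0.012,0.043,0],[0.02,0,-0.012,0.043,0],[0.02,0,-0.012,0.043,0],[0.02,0,-0.012,0.043,0]]'; python3 -m crank '[[0.02,0,-0.012,0.043,0],[0.02,0,-0.010,0.040,0],[0.02,0,0,0,-0.1],[0.02,0,0,0,0],[0.02,0,0,0,0]]';python3 go.py .555 .018 .014 6.9
python3 - <<'E'
from h import *
s=snapshot("side"); cv2.imwrite('pics/k2.png',cv2.resize(s["image"][80:280,200:400],None,fx=3,fy=3))
E
```

```text
t: 4.95
tcp_pos: [0.569, 0.0985, 0.1438]
tool_rot: [0.494, 0.506, -0.496, 0.504]
force: [-0.1, -0.3, -1.0]
finger_gap: 0.315
t: 5.45
tcp_pos: [0.5499, 0.0168, 0.1444]
tool_rot: [0.469, 0.529, -0.47, 0.528]
force: [-0.8, 0.6, -1.5]
finger_gap: 0.315
t 5.45 tcp [0.5499 0.0168 0.1444] jaw 6.8 gap 26.9mm F [-0.8  0.6 -1.5]
need tool shift mm [130.4   5.5  -0.5] turn rad -0.002 tilt [-1.    -0.002 -0.001]
```

View pics/k2.png

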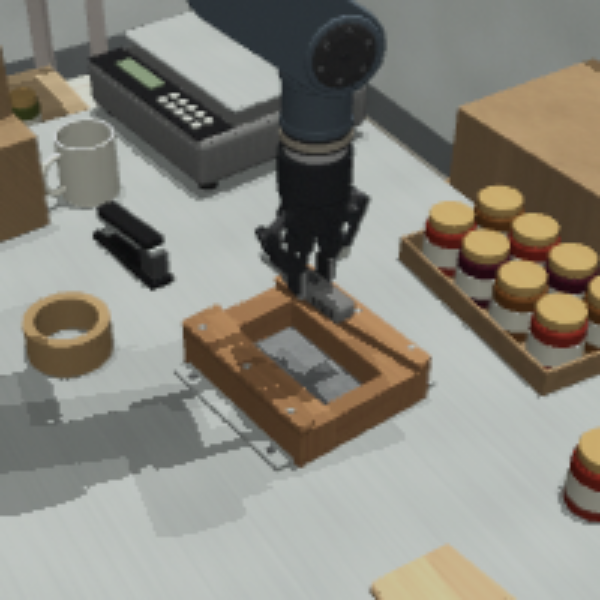

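```bash
python3 -m crank '[[0.02,0.03,0.0055,-0.0005,0],[0.02,0.04,0,0,0],[0.02,0.02,0,0,0],[0.02,0.01,0,0,0],[0.02,0,0,0,0]]';  python3 go.py .555 .018 .0165 6.9
```

```text
t: 6.0
tcp_pos: [0.5551, 0.0187, 0.0439]
tool_rot: [0.468, 0.53, -0.469, 0.528]
force: [0.2, 0.2, -2.3]
finger_gap: 0.316
t 6.00 tcp [0.5551 0.0187 0.0439] jaw 6.9 gap 27.0mm F [ 0.2  0.2 -2.3]
need tool shift mm [27.4 -0.1  0.7] turn rad 0.000 tilt [-1.    -0.003 -0.001]
```

```bash
python3 -m crank '[[0.02,0.01,0,0,0],[0.02,0.01,0,0,0],[0.02,0.006,0,0,0],[0.02,0,0,0,0]]';  python3 go.py .555 .018 .0165 6.9
```

```text
t: 6.4
tcp_pos: [0.5554, 0.0177, 0.0187]
tool_rot: [0.469, 0.529, -0.469, 0.529]
force: [-0.6, -1.6, -1.3]
finger_gap: 0.32
t 6.40 tcp [0.5554 0.0177 0.0187] jaw 6.9 gap 27.3mm F [-0.6 -1.6 -1.3]
need tool shift mm [ 2.2 -0.4 -0.3] turn rad -0.001 tilt [-1.    -0.001 -0.   ]
```

```bash
python3 -m crank '[[0.02,0.002,0,0,0],[0.042,0,0,0,0],[0.042,0,0,0,0],[0.042,0,0,0,0],[0.042,0,0,0,0]]';  python3 -m crank '[[0.042,-0.03,0,0,0],[0.042,-0.04,0,0,0],[0.042,-0.04,0,0,0],[0.042,-0.03,0,0,0],[0.042,0,0,0,0]]'; python3 go.py .498 -.356 .15 -88.3
```

```text
t: 6.9
tcp_pos: [0.5562, 0.0176, 0.0176]
tool_rot: [0.469, 0.529, -0.469, 0.529]
force: [-0.0, -0.4, 0.3]
finger_gap: 0.491
t: 7.4
tcp_pos: [0.559, 0.0173, 0.162]
tool_rot: [0.471, 0.526, -0.467, 0.532]
force: [0.1, -0.2, 0.1]
finger_gap: 0.49
t 7.40 tcp [0.559  0.0173 0.162 ] jaw 6.9 gap 41.9mm F [ 0.1 -0.2  0.1]
need tool shift mm [  12.  -105.5  363.2] turn rad 1.661 tilt [-1.     0.01   0.003]
```

```bash
python3 -m crank '[[0.042,0,-0.012,0.040,0],[0.042,0,-0.012,0.040,0],[0.042,0,-0.012,0.040,0],[0.042,0,-0.012,0.040,0],[0.042,0,-0.012,0.040,0]]'; python3 -m crank '[[0.042,0,-0.012,0.041,0],[0.042,0,-0.012,0.041,0],[0.042,0,-0.012,0.041,0],[0.042,0,-0.0095,0.040,0],[0.042,0,0,0,0.145]]'; python3 -m crank '[[0.042,0,0,0,0.145],[0.042,0,0,0,0.145],[0.042,0,0,0,0.145],[0.042,0,0,0,0.145],[0.042,0,0,0,0.145]]'; python3 -m crank '[[0.042,0,0,0,0.145],[0.042,0,0,0,0.145],[0.042,0,0,0,0.145],[0.042,0,0,0,0.145],[0.042,0,0,0,0.145]]'; python3 go.py .498 -.356 .016 -88.3
python3 - <<'E'
from meas import *
s=snapshot("top"); P=cloud(s); Z=P[...,2]
cv2.imwrite('pics/t2.png',cv2.resize(s["image"][120:230,220:330],None,fx=5,fy=5))
m=(Z>.02)&(Z<.045)&(abs(P[...,0]-.554)<.06)&(abs(P[...,1]-.03)<.085); m&=P[...,2]<.04
print(m.sum(),cv2.minAreaRect((P[m][:,:2]*1000).astype(np.float32)))
E
```

```text
t: 7.9
tcp_pos: [0.5192, -0.1892, 0.1564]
tool_rot: [0.469, 0.53, -0.469, 0.528]
force: [0.2, -0.7, -0.2]
finger_gap: 0.492
t: 8.4
tcp_pos: [0.4939, -0.3614, 0.1564]
tool_rot: [-0.508, -0.49, 0.509, -0.493]
force: [0.8, -0.0, 0.4]
finger_gap: 0.491
t: 8.9
tcp_pos: [0.494, -0.3548, 0.1561]
tool_rot: [-0.649, -0.281, 0.65, -0.279]
force: [0.5, -0.5, 0.6]
finger_gap: 0.498
t: 9.4
tcp_pos: [0.494, -0.3547, 0.156]
tool_rot: [-0.706, -0.032, 0.707, -0.031]
force: [0.0, -0.4, -0.8]
finger_gap: 0.491
t 9.40 tcp [ 0.494  -0.3547  0.156 ] jaw -84.9 gap 42.0mm F [ 0.  -0.4 -0.8]
need tool shift mm [140.    1.9  -4.1] turn rad 0.060 tilt [-1.    -0.002  0.001]
629 ((564.3679809570312, 30.47296905517578), (65.23727416992188, 164.59706115722656), 7.13802433013916)
```

View pics/t2.png

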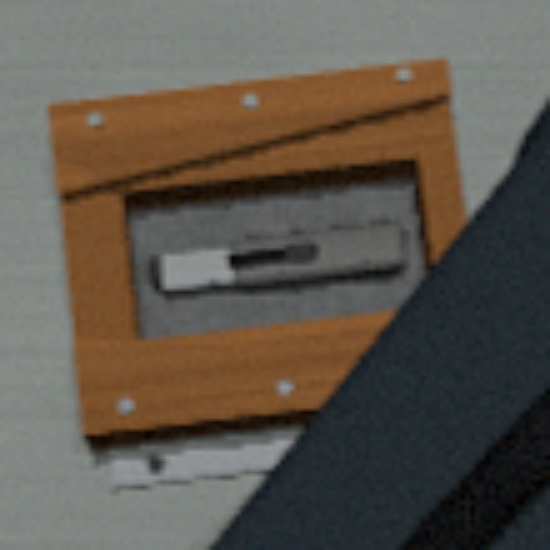

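```bash
python3 -m crank '[[0.042,0.03,0.002,-0.004,0.06],[0.042,0.04,0,0,0],[0.042,0.03,0,0,0],[0.042,0.01,0,0,0],[0.042,0,0,0,0]]'; python3 go.py .498 -.356 .0145 -88.3
python3 - <<'E'
from h import *
s=snapshot("side"); cv2.imwrite('pics/l1.png',cv2.resize(s["image"][190:340,280:430],None,fx=4,fy=4))
E
```

```text
t: 9.95
tcp_pos: [0.4977, -0.3558, 0.0453]
tool_rot: [-0.706, -0.014, 0.708, -0.012]
force: [-0.6, 0.2, 1.2]
finger_gap: 0.49
t 9.95 tcp [ 0.4977 -0.3558  0.0453] jaw -87.9 gap 41.9mm F [-0.6  0.2  1.2]
need tool shift mm [30.8  0.3 -0.4] turn rad 0.007 tilt [-1.    -0.003  0.003]
```

View pics/l1.png

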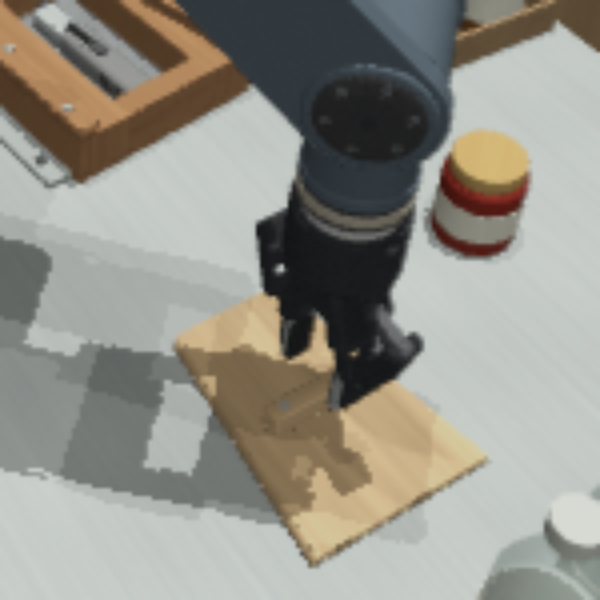

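```bash
python3 -m crank '[[0.042,0.015,0,0,0.007],[0.042,0.014,0,0,0],[0.005,0,0,0,0],[0.005,0,0,0,0],[0.005,0,0,0,0]]' 60; python3 -m crank '[[0.005,0,0,0,0],[0.005,0,0,0,0]]'; python3 go.py .498 -.356 .0145 -88.3
```

```text
t: 10.5
tcp_pos: [0.4989, -0.357, 0.0185]
tool_rot: [0.707, 0.01, -0.707, 0.01]
force: [0.4, 0.1, -2.6]
finger_gap: 0.169
t: 10.7
tcp_pos: [0.4989, -0.357, 0.0185]
tool_rot: [0.707, 0.01, -0.707, 0.01]
force: [-0.2, 0.1, -2.6]
finger_gap: 0.166
t 10.70 tcp [ 0.4989 -0.357   0.0185] jaw -88.3 gap 14.2mm F [-0.2  0.1 -2.6]
need tool shift mm [ 4.  -1.   0.8] turn rad -0.001 tilt [-1.  0. -0.]
```

```bash
python3 -m crank '[[0.005,-0.01,0,0,0],[0.005,-0.03,0,0,0],[0.005,-0.04,0,0,0],[0.005,-0.04,0,0,0],[0.005,0,0,0,0]]'; python3 -m crank '[[0.005,0,0,0,0]]'; python3 go.py .5645 -.0603 .0665 -83.1
python3 - <<'E'
from meas import *
st=manip.sense(); t=st["tcp_pos"]
s=snapshot("side"); cv2.imwrite('pics/l2.png',cv2.resize(s["image"][160:340,280:430],None,fx=3,fy=3))
for n in ("side","top"):
    s=snapshot(n); P=cloud(s); Z=P[...,2]; h=cv2.cvtColor(s["image"],cv2.COLOR_BGR2HSV)
    m=(Z>.06)&(Z<.2)&(h[...,0]>12)&(h[...,0]<34)&(h[...,1]>55)&(abs(P[...,0]-.5)<.14)&(abs(P[...,1]+.36)<.14)
    Q=P[m]; Q=Q[abs(Q[:,2]-np.median(Q[:,2]))<.02]
    A=np.c_[Q[:,:2]-t[:2],np.ones(len(Q))]; print(n,len(Q),np.linalg.lstsq(A,Q[:,2],rcond=None)[0], Q.min(0),Q.max(0),t)
E
```

```text
t: 11.2
tcp_pos: [0.5021, -0.36, 0.1452]
tool_rot: [0.71, 0.007, -0.704, 0.014]
force: [1.5, -0.3, -1.5]
finger_gap: 0.167
t: 11.3
tcp_pos: [0.4992, -0.3573, 0.1401]
tool_rot: [0.708, 0.009, -0.706, 0.011]
force: [-0.2, 0.0, -2.0]
finger_gap: 0.169
t 11.30 tcp [ 0.4992 -0.3573  0.1401] jaw -88.3 gap 14.4mm F [-0.2  0.  -2. ]
need tool shift mm [  73.1 -295.1  -73.7] turn rad -0.092 tilt [-1.     0.002 -0.002]
side 2442 [0.0123 0.0047 0.132 ] [ 0.4288 -0.4493  0.1187] [ 0.5765 -0.257   0.1519] [ 0.4992 -0.3573  0.1401]
  return _methods._mean(a, axis=axis, dtype=dtype,
  ret = ret.dtype.type(ret / rcount)
Traceback (most recent call last):
ValueError: zero-size array to reduction operation minimum which has no identity
```

View pics/l2.png

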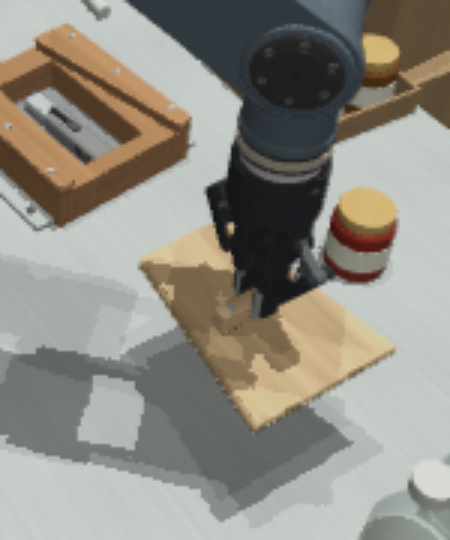

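```bash
python3 -m crank '[[0.005,0,-0.025,-0.0065,0],[0.005,0,-0.045,-0.011,0],[0.005,0,-0.045,-0.011,0],[0.005,0,-0.045,-0.011,0],[0.005,0,-0.045,-0.011,0]]'; python3 -m crank '[[0.005,0,-0.045,-0.011,0],[0.005,0,-0.025,-0.007,0],[0.005,0,-0.02,-0.005,-0.05],[0.005,0,0,0,-0.042],[0.005,0,0,0,0]]'; python3 -m crank '[[0.005,0,0,0,0]]'; python3 go.py .5645 -.0603 .0665 -83.1;  python3 - <<'E'
from meas import *
s=snapshot("side"); cv2.imwrite('pics/l3.png',cv2.resize(s["image"][100:280,220:400],None,fx=3.3,fy=3.3))
E
```

```text
t: 11.95
tcp_pos: [0.5424, -0.1485, 0.1365]
tool_rot: [-0.706, -0.011, 0.708, -0.009]
force: [0.4, 0.4, -1.5]
finger_gap: 0.164
t: 12.45
tcp_pos: [0.5628, -0.0587, 0.1367]
tool_rot: [-0.705, -0.044, 0.707, -0.043]
force: [0.2, -0.4, -2.3]
finger_gap: 0.17
t: 12.55
tcp_pos: [0.5631, -0.0599, 0.1371]
tool_rot: [-0.705, -0.043, 0.707, -0.042]
force: [0.6, -0.2, -1.8]
finger_gap: 0.163
t 12.55 tcp [ 0.5631 -0.0599  0.1371] jaw -83.1 gap 13.9mm F [ 0.6 -0.2 -1.8]
need tool shift mm [70.6  0.6 -1.5] turn rad -0.001 tilt [-1.    -0.001  0.002]
```

View pics/l3.png

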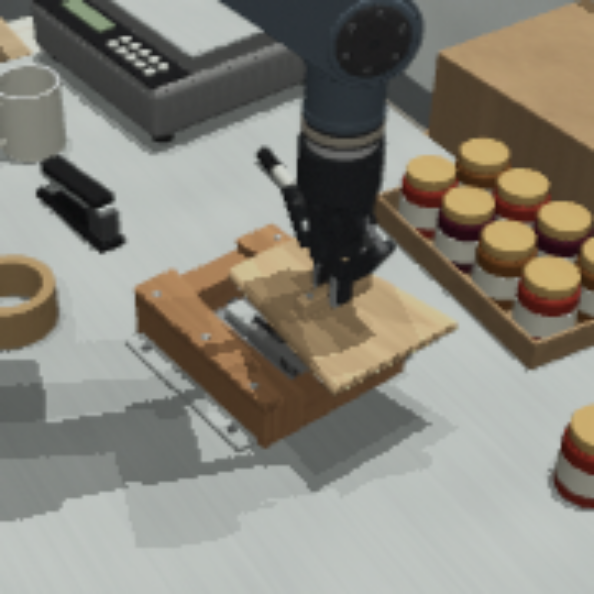

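```bash
python3 -m crank '[[0.005,0.02,0.0005,-0.0015,0],[0.005,0.02,0,0,0],[0.005,0.01,0,0,0],[0.005,0,0,0,0]]'
cat > lidm.py <<'E'
from meas import *
import sys
zl=float(sys.argv[1])  # lid top height
c0=np.array([.553,.035]); a=np.radians(96.9); X=np.array([np.cos(a),np.sin(a)]); Y=np.array([-X[1],X[0]])
for n in ("side","top"):
    s=snapshot(n); P=cloud(s); Z=P[...,2]; h=cv2.cvtColor(s["image"],cv2.COLOR_BGR2HSV)
    D=P[...,:2]-c0; bx=D@X; by=D@Y
    m=(abs(Z-zl)<.008)&(h[...,0]>14)&(h[...,0]<34)&(h[...,1]>50)&(h[...,1]<150)&(abs(by)<.12)&(bx>-.22)&(bx<.12)
    k=m.astype(np.uint8); nn,lab,st,_=cv2.connectedComponentsWithStats(k); 
    if nn<2: print(n,"none"); continue
    m=lab==1+np.argmax(st[1:,4])
    bxx,byy,zz=bx[m],by[m],Z[m]
    print(n,m.sum(),"x",np.percentile(bxx,[.5,99.5]),"z med",np.median(zz))
    mids=[]
    for x0 in np.linspace(bxx.min()+.015,bxx.max()-.015,9):
        q=byy[abs(bxx-x0)<.006]; mids.append((x0,q.min(),q.max(),(q.min()+q.max())/2))
    print(np.array(mids)*1000)
    cv2.imwrite(f'pics/m_{n}_{sys.argv[2]}.png',cv2.resize(s["image"][100:280,220:400],None,fx=3.3,fy=3.3))
E
python3 go.py .5645 -.0603 .0665 -83.1; python3 lidm.py 0.081 a
```

```text
t: 13.0
tcp_pos: [0.564, -0.0605, 0.0867]
tool_rot: [-0.705, -0.043, 0.707, -0.042]
force: [-0.1, 0.4, -2.3]
finger_gap: 0.163
t 13.00 tcp [ 0.564  -0.0605  0.0867] jaw -83.2 gap 13.9mm F [-0.1  0.4 -2.3]
need tool shift mm [20.2 -0.1 -0.6] turn rad -0.001 tilt [-1.    -0.002  0.004]
side 1304 x [-0.188  0.002] z med 0.08024645466304764
[[-175.3583  -73.0936   70.7511   -1.1712]
 [-154.6736  -66.5942   70.3407    1.8733]
 [-133.9889  -66.2632   64.15     -1.0566]
 [-113.3041  -62.8798   62.2151   -0.3323]
 [ -92.6194  -60.8419   59.2789   -0.7815]
 [ -71.9347   -1.908    54.6624   26.3772]
 [ -51.25    -16.4708   54.1888   18.859 ]
 [ -30.5652  -31.5214   51.6854   10.082 ]
 [  -9.8805  -31.0951   46.6005    7.7527]]
top none
```

```bash
python3 -m crank '[[0.005,0.008,0,0,0],[0.005,0.006,0,0,0],[0.005,0.004,0,0,0],[0.005,0,0,0,0]]';python3 go.py .5645 -.0603 .0665 -83.1
```

```text
t: 13.5
tcp_pos: [0.5649, -0.0601, 0.0697]
tool_rot: [-0.705, -0.043, 0.706, -0.043]
force: [-1.0, -0.6, -2.6]
finger_gap: 0.168
t 13.50 tcp [ 0.5649 -0.0601  0.0697] jaw -83.1 gap 14.4mm F [-1.  -0.6 -2.6]
need tool shift mm [3.2 0.2 0.4] turn rad 0.000 tilt [-1.    -0.     0.001]
```

```bash
python3 -m crank '[[0.005,0.002,0,0,0],[0.005,0.001,0,0,0],[0.005,0,0,0,0],[0.005,0,0,0,0]]';python3 go.py .5645 -.0603 .0665 -83.1; python3 lidm.py 0.06 b
```

```text
t: 13.9
tcp_pos: [0.5654, -0.0603, 0.0674]
tool_rot: [0.706, 0.043, -0.706, 0.043]
force: [0.4, 0.6, -2.1]
finger_gap: 0.171
t 13.90 tcp [ 0.5654 -0.0603  0.0674] jaw -83.1 gap 14.6mm F [ 0.4  0.6 -2.1]
need tool shift mm [ 0.9 -0.1  0.9] turn rad 0.000 tilt [-1.  0. -0.]
side 1583 x [-0.1877  0.1066] z med 0.06112824310178039
[[-174.5522  -72.5994   69.7764   -1.4115]
 [-140.8715  -71.0701   65.8992   -2.5855]
 [-107.1908  -91.1479   60.681   -15.2334]
 [ -73.5101    2.1661   58.0753   30.1207]
 [ -39.8294  -26.0945   69.0641   21.4848]
 [  -6.1487  -35.2324   64.7314   14.7495]
 [  27.532    52.4813   77.7498   65.1155]
 [  61.2127   46.8889   91.2988   69.0938]
 [  94.8934   41.7722   91.6117   66.692 ]]
top 1 x [0.0019 0.0019] z med 0.06128034649838941Traceback (most recent call last):
  File "lidm.py", line 16, in <module>
    q=byy[abs(bxx-x0)<.006]; mids.append((x0,q.min(),q.max(),(q.min()+q.max())/2))
                                             ~~~~~^^
    return umr_minimum(a, axis, None, out, keepdims, initial, where)
ValueError: zero-size array to reduction operation minimum which has no identity
```

View pics/m_side_b.png

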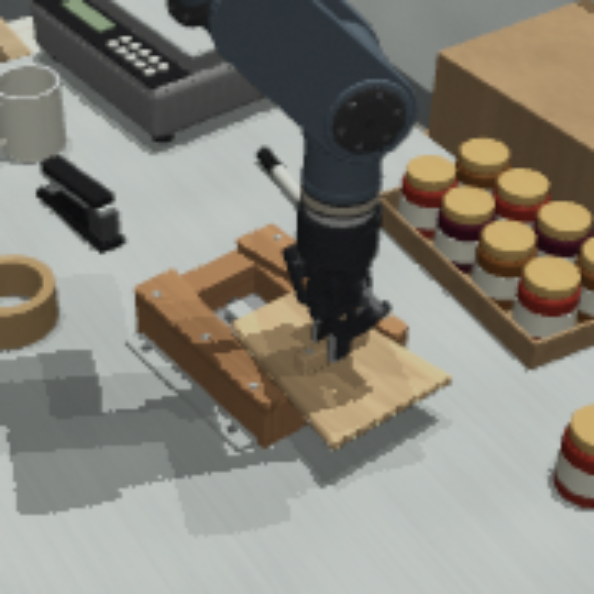

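```bash
python3 -m crank '[[0.005,0.001,0,0,0],[0.005,0,0,0,0],[0.036,0,0,0,0],[0.036,0,0,0,0],[0.036,0,0,0,0]]'; python3 -m crank '[[0.036,-0.025,0,0,0],[0.036,-0.04,0,0,0],[0.036,0,0,0,0]]'; python3 go.py .5645 -.0603 .0665 -83.1
python3 - <<'E'
from meas import *
for n in ("side","top"):
    s=snapshot(n)
    cv2.imwrite(f'pics/r_{n}.png',cv2.resize(s["image"][100:280,220:400],None,fx=3.3,fy=3.3))
E
```

```text
t: 14.5
tcp_pos: [0.5656, -0.0603, 0.0666]
tool_rot: [0.706, 0.043, -0.706, 0.043]
force: [-0.0, -0.1, 0.3]
finger_gap: 0.42
t: 14.8
tcp_pos: [0.5689, -0.0612, 0.136]
tool_rot: [0.709, 0.041, -0.702, 0.044]
force: [1.9, -0.7, -0.3]
finger_gap: 0.421
t 14.80 tcp [ 0.5689 -0.0612  0.136 ] jaw -83.1 gap 35.9mm F [ 1.9 -0.7 -0.3]
need tool shift mm [69.4 -1.8  4.9] turn rad 0.000 tilt [-1.     0.004 -0.01 ]
```

View pics/r_side.png

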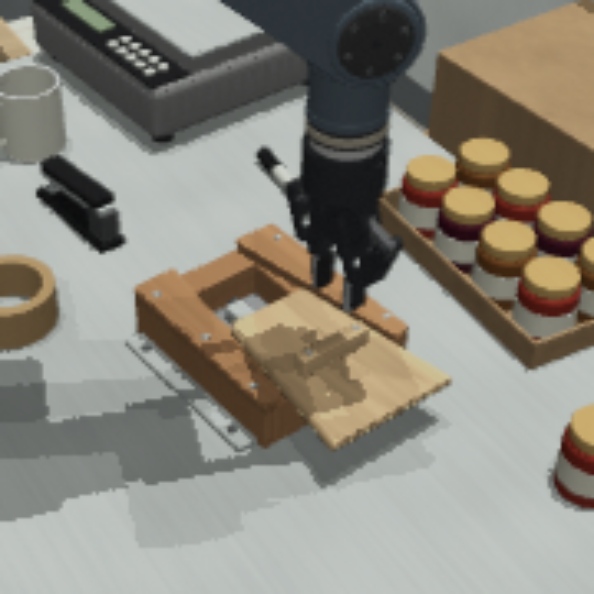

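```bash
python3 -m crank '[[0,0,0.02,0,0],[0,0,0.02,0,0],[0,0,0,0,0],[0,0,0,0,0]]' 60; python3 go.py .5686 -.0941 .065 -83.1
```

```text
t: 15.3
tcp_pos: [0.5692, -0.0996, 0.1302]
tool_rot: [-0.705, -0.043, 0.707, -0.042]
force: [-0.1, -0.6, 0.4]
finger_gap: 0.0
t 15.30 tcp [ 0.5692 -0.0996  0.1302] jaw -83.1 gap 0.0mm F [-0.1 -0.6  0.4]
need tool shift mm [65.2 -5.5 -0.3] turn rad -0.001 tilt [-1.    -0.002  0.002]
```

```bash
python3 -m crank '[[0,0.025,0,0,0],[0,0.025,0,0,0],[0,0.01,0,0,0],[0,0.002,0,0,0],[0,0,0,0,0]]'; python3 go.py .5686 -.0941 .065 -83.1;  python3 - <<'E'
from meas import *
s=snapshot("side")
cv2.imwrite(f'pics/p1.png',cv2.resize(s["image"][160:260,270:370],None,fx=6,fy=6))
E
```

```text
t: 15.8
tcp_pos: [0.5701, -0.0995, 0.0693]
tool_rot: [-0.706, -0.043, 0.706, -0.043]
force: [0.2, 0.1, 0.6]
finger_gap: -0.002
t 15.80 tcp [ 0.5701 -0.0995  0.0693] jaw -83.0 gap -0.2mm F [0.2 0.1 0.6]
need tool shift mm [ 4.3 -5.5  0.9] turn rad 0.001 tilt [-1. -0.  0.]
```

View pics/p1.png

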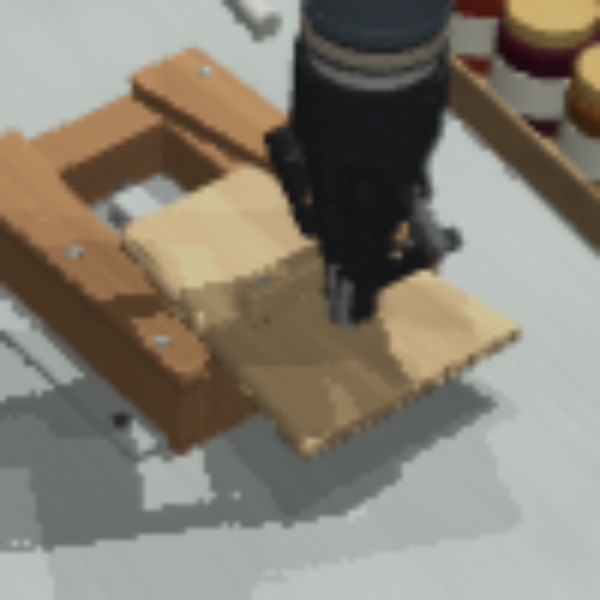

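```bash
python3 -m crank '[[0,0.003,-0.004,0.001,0],[0,0,-0.006,0,0],[0,0,-0.006,0,0],[0,0,-0.006,0,0],[0,0,-0.006,0,0]]'; python3 -m crank '[[0,0,-0.006,0,0],[0,0,-0.006,0,0],[0,0,-0.006,0,0],[0,0,-0.006,0,0],[0,0,-0.006,0,0]]'; python3 go.py .5686 -.0941 .065 -83.1;  python3 - <<'E'
from meas import *
s=snapshot("side")
cv2.imwrite(f'pics/p2.png',cv2.resize(s["image"][140:260,250:370],None,fx=5,fy=5))
E
```

```text
t: 16.35
tcp_pos: [0.5661, -0.072, 0.0667]
tool_rot: [0.706, 0.043, -0.705, 0.043]
force: [-0.2, -0.9, 1.0]
finger_gap: -0.0
t: 16.85
tcp_pos: [0.5621, -0.0421, 0.0663]
tool_rot: [0.706, 0.043, -0.706, 0.043]
force: [1.3, -0.7, 1.9]
finger_gap: 0.002
t 16.85 tcp [ 0.5621 -0.0421  0.0663] jaw -83.1 gap 0.1mm F [ 1.3 -0.7  1.9]
need tool shift mm [ 1.3 52.4 -0.2] turn rad 0.000 tilt [-1.  0. -0.]
```

View pics/p2.png

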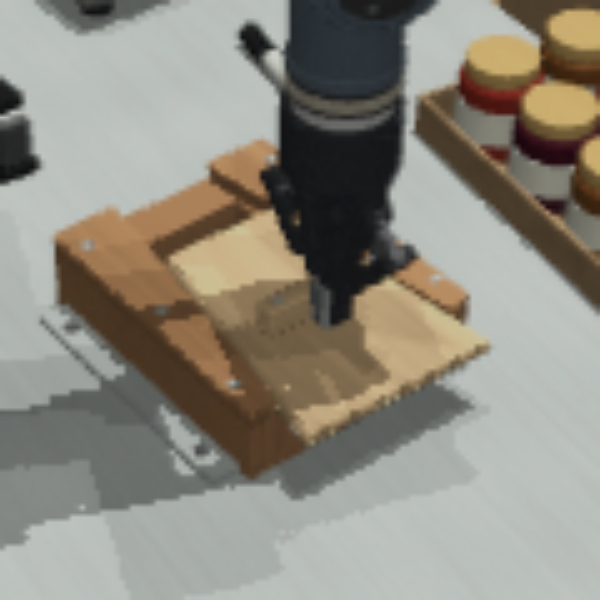

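```bash
python3 -m crank '[[0,0,-0.006,0,0],[0,0,-0.006,0,0],[0,0,-0.006,0,0],[0,0,-0.006,0,0],[0,0,-0.006,0,0]]'; python3 go.py .5686 -.0941 .065 -83.1;  python3 - <<'E'
from meas import *
s=snapshot("side")
cv2.imwrite(f'pics/p3.png',cv2.resize(s["image"][140:260,250:370],None,fx=5,fy=5))
E
```

```text
t: 17.4
tcp_pos: [0.5579, -0.0125, 0.0662]
tool_rot: [-0.705, -0.043, 0.706, -0.043]
force: [-2.1, -5.1, 1.9]
finger_gap: 0.004
t 17.40 tcp [ 0.5579 -0.0125  0.0662] jaw -83.0 gap 0.3mm F [-2.1 -5.1  1.9]
need tool shift mm [ 1.2 82.3 -0.8] turn rad 0.001 tilt [-1.     0.     0.002]
```

View pics/p3.png

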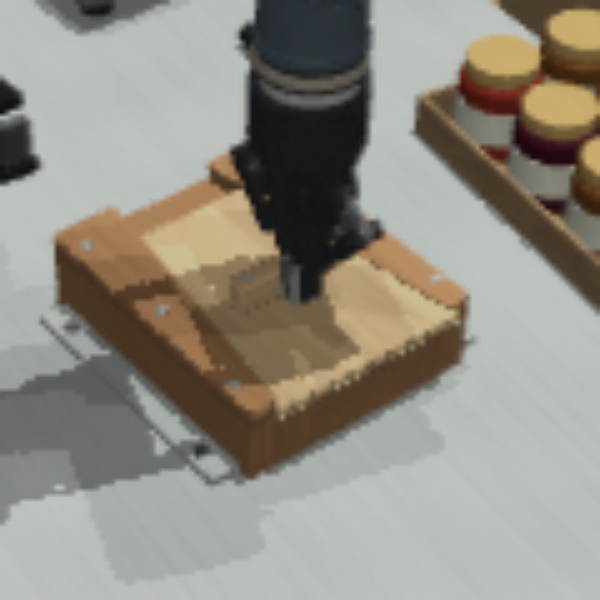

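```bash
python3 -m crank '[[0,0,-0.003,0,0],[0,0,-0.003,0,0],[0,0,-0.002,0,0]]'; python3 go.py .5541 .01 .065 -83.1
```

```text
t: 17.75
tcp_pos: [0.5572, -0.0047, 0.0662]
tool_rot: [-0.706, -0.043, 0.706, -0.043]
force: [-1.1, -2.8, 0.9]
finger_gap: -0.004
t 17.75 tcp [ 0.5572 -0.0047  0.0662] jaw -83.1 gap -0.3mm F [-1.1 -2.8  0.9]
need tool shift mm [  1.2 -15.    1.3] turn rad 0.000 tilt [-1.    -0.     0.001]
```

```bash
python3 -m crank '[[0,0,-0.002,0,0],[0,0,-0.002,0,0],[0,0,-0.001,0,0],[0,0,0,0,0]]'; python3 go.py .5541 .01 .065 -83.1
```

```text
t: 18.15
tcp_pos: [0.5571, 0.0004, 0.0663]
tool_rot: [0.706, 0.043, -0.706, 0.043]
force: [-0.4, -1.2, -0.7]
finger_gap: 0.005
t 18.15 tcp [5.571e-01 4.000e-04 6.630e-02] jaw -83.1 gap 0.4mm F [-0.4 -1.2 -0.7]
need tool shift mm [ 1.3 -9.9  1.8] turn rad 0.000 tilt [-1. -0. -0.]
```

```bash
python3 -m crank '[[0,0,-0.002,0.0005,0],[0,0,-0.002,0.0005,0],[0,0,-0.001,0,0],[0,0,0,0,0]]'; python3 go.py .5541 .01 .065 -83.1
```

```text
t: 18.55
tcp_pos: [0.5572, 0.0008, 0.0664]
tool_rot: [0.707, 0.041, -0.705, 0.046]
force: [-0.9, -15.7, -2.7]
finger_gap: 0.001
t 18.55 tcp [0.5572 0.0008 0.0664] jaw -82.9 gap 0.1mm F [ -0.9 -15.7  -2.7]
need tool shift mm [ 1.4 -9.5  2. ] turn rad 0.003 tilt [-1.     0.007 -0.003]
```

```bash
python3 -m crank '[[0,0,-0.001,0,0],[0,0,-0.001,0,0],[0,0,0,0,0],[0,0,0,0,0],[0,0,0,0,0]]'; python3 -c "
from h import *
for n in ('side','top'):
    s=snapshot(n);cv2.imwrite(f'pics/q_{n}.png',cv2.resize(s['image'][120:260,230:370],None,fx=4,fy=4))"; python3 go.py .5541 .01 .065 -83.1
```

```text
t: 19.05
tcp_pos: [0.5572, 0.001, 0.0665]
tool_rot: [0.707, 0.041, -0.705, 0.047]
force: [-1.6, -22.2, -3.5]
finger_gap: -0.004
t 19.15 tcp [0.5572 0.001  0.0665] jaw -82.9 gap -0.1mm F [ -1.5 -21.3  -3.9]
need tool shift mm [ 1.4 -9.4  2. ] turn rad 0.004 tilt [-1.     0.009 -0.003]
```

View pics/q_side.png

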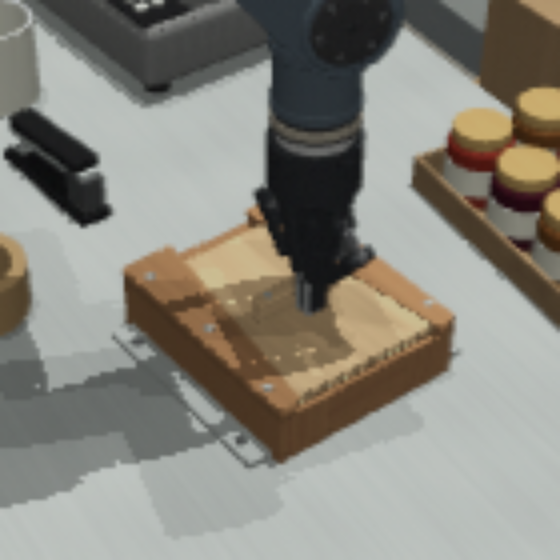

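```bash
python3 -m crank '[[0,0,0,0,0],[0,0,0,0,0],[0,0,0,0,0],[0,0,0.004,0,0],[0,0,0.006,0,0]]'; python3 -m crank '[[0,0,0.005,0,0],[0,-0.03,0,0,0],[0,-0.045,0,0,0],[0,-0.045,0.03,0,0],[0,-0.03,0.04,0,0]]'; python3 -m crank '[[0,0,0.045,-0.03,0],[0,0,0.045,-0.03,0],[0,0,0.045,-0.03,0],[0,0,0.03,-0.02,0],[0,0,0,0,0]]'
python3 - <<'E'
from meas import *
c0=np.array([.553,.035]); a=np.radians(96.9); X=np.array([np.cos(a),np.sin(a)]); Y=np.array([-X[1],X[0]])
for n in ("side","top"):
    s=snapshot(n);cv2.imwrite(f'pics/f_{n}.png',s['image']);cv2.imwrite(f'pics/fz_{n}.png',cv2.resize(s['image'][120:260,220:360],None,fx=4,fy=4))
    P=cloud(s);D=P[...,:2]-c0;bx=D@X;by=D@Y
    m=(P[...,2]>.071)&(P[...,2]<.095)&(abs(bx)<.12)&(abs(by)<.09)
    print(n,m.sum(),"bar x",np.percentile(bx[m],[1,50,99]),"y",np.percentile(by[m],[1,50,99]),np.median(P[m][:,2]), cv2.minAreaRect((np.c_[bx[m],by[m]]*1000).astype(np.float32)))
E
```

```text
t: 19.65
tcp_pos: [0.557, -0.0032, 0.0664]
tool_rot: [0.706, 0.042, -0.705, 0.042]
force: [-0.4, -0.1, 0.3]
finger_gap: 0.001
t: 20.15
tcp_pos: [0.5658, -0.0735, 0.2159]
tool_rot: [0.707, 0.044, -0.705, 0.044]
force: [1.1, 0.3, -0.1]
finger_gap: -0.0
t: 20.65
tcp_pos: [0.689, -0.2206, 0.2124]
tool_rot: [0.707, 0.041, -0.705, 0.042]
force: [-0.8, 0.5, 0.2]
finger_gap: -0.001
side 124 bar x [-0.025  -0.0184 -0.0064] y [-0.0421  0.0028  0.0407] 0.08047056111458088 ((-15.905776977539062, -0.0548095703125), (84.78348541259766, 20.04391098022461), 85.16072845458984)Traceback (most recent call last):
  File "<stdin>", line 7, in <module>
    return _quantile_unchecked(
        a, q, axis, out, overwrite_input, method, keepdims, weights)
    return _ureduce(a,
                    func=_quantile_ureduce_func,
    ...<5 lines>...
                    overwrite_input=overwrite_input,
                    method=method)
    r = func(a, **kwargs)
    result = _quantile(arr,
                       quantiles=q,
    ...<2 lines>...
                       out=out,
                       weights=wgt)
    slices_having_nans = np.isnan(arr[-1, ...])
                                  ~~~^^^^^^^^^
IndexError: index -1 is out of bounds for axis 0 with size 0
```

View pics/f_top.png

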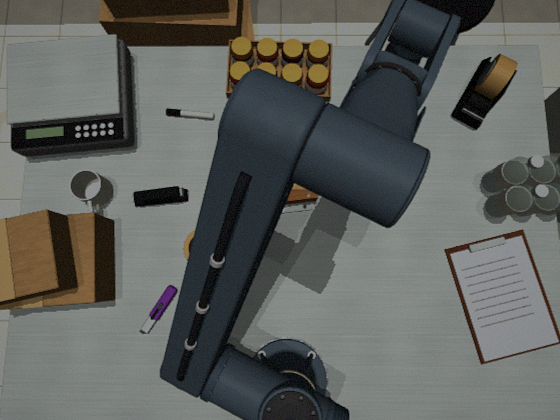

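View pics/fz_top.png

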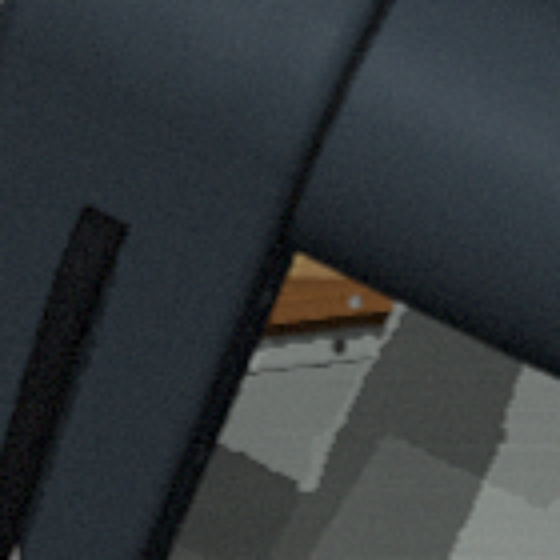

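View pics/f_side.png

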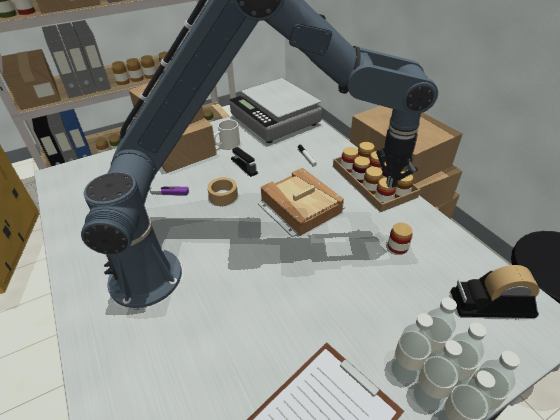

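```bash
python3 -m crank '[[0,-0.02,0.045,0,0],[0,-0.02,0.045,0,0],[0,-0.02,0.045,0,0],[0,0,0.045,0.01,0],[0,0,0.02,0,0]]'
python3 - <<'E'
from meas import *
c0=np.array([.553,.035]); a=np.radians(96.9); X=np.array([np.cos(a),np.sin(a)]); Y=np.array([-X[1],X[0]])
for n in ("side","top"):
    s=snapshot(n);cv2.imwrite(f'pics/g_{n}.png',s['image']);cv2.imwrite(f'pics/gz_{n}.png',cv2.resize(s['image'][120:230,220:330],None,fx=5,fy=5))
    P=cloud(s);D=P[...,:2]-c0;bx=D@X;by=D@Y; h=cv2.cvtColor(s["image"],cv2.COLOR_BGR2HSV)
    m=(P[...,2]>.077)&(P[...,2]<.095)&(abs(bx)<.12)&(abs(by)<.09)
    if m.sum(): print(n,m.sum(),"bar x",np.percentile(bx[m],[2,50,98]),"y",np.percentile(by[m],[1,50,99]))
E
```

```text
t: 21.25
tcp_pos: [0.699, -0.4189, 0.2742]
tool_rot: [0.706, 0.041, -0.706, 0.043]
force: [-0.6, 0.2, -1.1]
finger_gap: -0.002
side 94 bar x [-0.0237 -0.0173 -0.0067] y [-0.0415  0.0002  0.0396]
top 157 bar x [-0.0212 -0.0136 -0.006 ] y [-0.0397 -0.0035  0.0348]
```

View pics/gz_top.png

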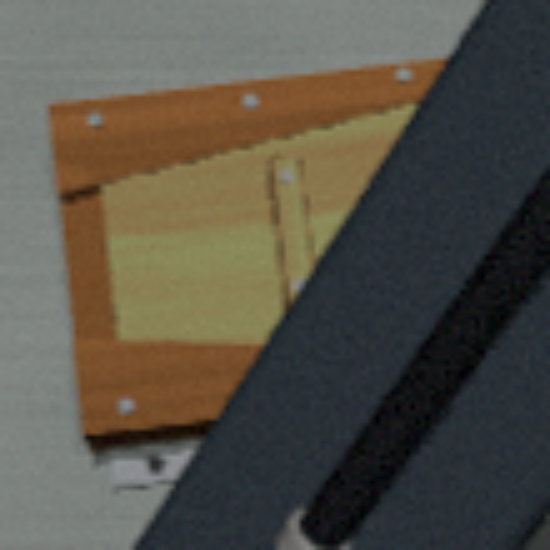

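View pics/g_top.png

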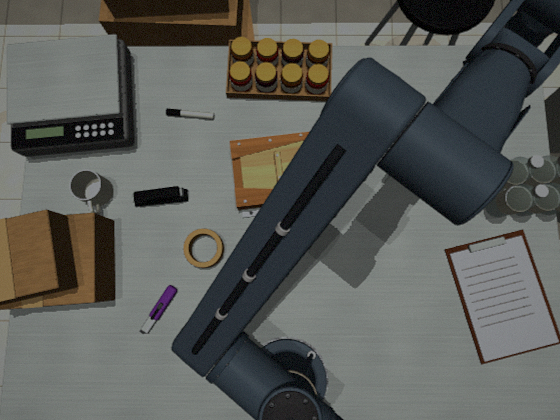

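```bash
python3 -m crank '[[0,0,0,0,0],[0,0,0,0,0]]'; python3 -c "
from station import manip
print(manip.sign_off())"
```

```text
t: 21.55
tcp_pos: [0.7007, -0.4131, 0.2729]
tool_rot: [-0.705, -0.044, 0.706, -0.043]
force: [0.0, -0.1, -0.1]
finger_gap: 0.003
the job is handed in; nothing more can be done
None
```

The knife is lying in the box's well, and the lid is wedged home under the cheeks. I handed the job in at about 21.6 s of the 61 s allowed; no verdict was reported.

- **Knife:** I laid it flat in the well and let go. A top view taken before the lid went on showed it lying free and roughly central.
- **Lid placing:** I set it down narrow end first with its origin at about box x = -97 mm (some 83 mm short of home), let go, and backed the fingers off. A picture showed it lying loose in the ways.
- **Lid wedging:** I pushed with shut fingers on the grip bar. It slid at about 5 N or less until it stopped dead, and I held a steady push of about 21–22 N for more than half a second.
- **Final lid position:** The two cameras disagree slightly. The top view puts the bar at box x = -13.6 mm (home is -14). The side view reads -17.3 mm, or -15.9 mm by another fit. I put that down to the side camera also seeing the bar's tail face.
- **Sideways and turn:** The median bar points lay 0 to 3.5 mm off the box's centre line. The arm hid part of the bar in the top view, so the 3.5 mm reading is unreliable. I took the lid's straightness from the pictures and the hard stop, not from a clean angle measurement.
- **Not measured:** The contact force between lid and box once released could not be read directly.
- **Bystanders:** The stapler, marker, mug and tape roll are where they were in the final top view. The jam jar was hidden by the arm there, but the side view just before the final move aside showed it unmoved.

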